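# Latch the drive sled into its dock with the drop bar

## Task

The small drive sled stands sprung out of its dock. Take the red handle of its drop-latch bar, lift the bar over the yellow keeper while you push the sled in, feel for the keeper's notch with the bar resting lightly on it, and let the bar drop fully into the notch, so that the sled stays latched in when you let go. Be gentle: do not force the bar or your fingers against the keeper, and leave the other things on the bench where they are.

Things in the scene. Friction and masses are not known exactly. Their poses are not given: they have to be found in the camera images.
- dock: Fixed drive dock: aluminium base plate 264 x 128 x 10 mm with a grey hood 50 mm high at its far end. Origin on the bench 12 mm this side of its middle; x points the way the sled is pushed in, y to the left of that, z up. Turned up to 0.35 rad. A dark steel sled on it carries a silver 100 x 70 x 11 mm drive, and the hinged latch bar, which lies along x above the line y = +42 mm.
- sled (a joint): Travel of the sled along the dock's +x in m: 0 = fully out (starts here, held by a spring), 0.090 = end of travel. Damped: pushing slowly takes about 3 N at 0 and 0.06 N more per mm, fast pushing more; let go unlatched, it springs back out. Latched, it rests somewhere between 0.044 and 0.068, as the keeper is set.
- latch_bar (a joint): Lift angle of the latch bar in rad: 0 = lying level (at the start, and when in the notch), grows as its nose goes up, to 0.7. Its hinge moves with the sled, at dock x = -100 mm + sled travel, y = 42 mm, height 44 mm, axis along dock y. Steel, 118 mm long, 12 mm wide, 0.12 to 0.2 kg; it falls by its own weight. It must be up more than 0.11 rad to pass over the keeper.
- latch_tooth (a point): Middle of the underside of the tooth under the bar's nose: 10 mm long in x, 12 mm wide, 110 mm ahead of the hinge. With the bar level it is 46 mm above the bench, 12 mm lower than the keeper's top, so the sled is blocked by the keeper until the bar is lifted.
- latch_handle (a point): Centre of the red cross grip on the latch bar: a round bar 18 mm thick and 30 mm long with domed ends, lying along the dock's y, on a 9 mm stem; 78 mm ahead of the hinge and 48 mm above it, so 92 mm above the bench when the bar is level. Grip its two ends from above; it turns between the fingers as the bar tilts. Free space round it above 75 mm height.
- catch_post: Blue post fixed on the dock (same origin and axes) that carries the yellow keeper, a notched plate 14 mm wide under the bar's nose. The keeper is screwed down in slots, anywhere within 24 mm along x (see notch_near); where it is set is not measured and differs each time. It stands loads up to 25 N, no more.
- notch_near (a point): Point on the post at the near end of the keeper's adjustment: the middle of the notch's mouth lies 0 to 24 mm beyond it along dock +x. It is at dock x = 55.5 mm, y = 42 mm, height 58 mm = keeper's top. The notch is 13 mm long in x and 16 mm deep with upright walls; before it is a land 22 mm long, after it one of 52 mm at the same height, onto which the bar rides if pushed too far.
- multimeter: Yellow multimeter 150 x 74 x 48 mm, loose bystander; origin under its middle.
- pliers: Red-handled pliers 165 mm long, loose bystander; origin under the middle.
- ipa_bottle: White squeeze bottle with red spout, 58 mm across, 160 mm tall, loose bystander; origin under its middle.
- solder_spool: Yellow-topped solder spool 61 x 70 x 32 mm, loose bystander; origin under its middle.
- side_cutters: Blue-handled side cutters 147 mm long, loose bystander; origin under the middle.

How it is judged:
On the way, in this order (a step that is already met when the one before it is completed fails the run):
1. the latch bar is lifted off its rest (value of joint latch_bar above 0.11 rad), for 0.1 s.
2. the sled is pushed in with the bar over the keeper (value of joint sled above 0.03 m and value of joint latch_bar above 0.07 rad), for 0.1 s.
At the end, for the whole second after the job is handed in: The latch bar lies down in the keeper's notch (within 0.03 rad of level) and holds the sled in against its spring, at rest, with the sled's travel between 38 and 75 mm (nothing but the notch can hold it there) (value of joint latch_bar below 0.03 rad and value of joint sled between 0.038 and 0.075 m and velocity of joint sled between -0.01 and 0.01 m/s and velocity of joint latch_bar between -0.1 and 0.1 rad/s); the robot touches nothing.
It fails at once if the keeper or its post is loaded with more than 25 N (contact force between catch_post and anything else above 25 N).
It fails at once if a bystander is moved by more than 20 mm (distance of any of multimeter, pliers, ipa_bottle, solder_spool, side_cutters from where it was at the start of the episode above 0.02 m).
It also fails if it takes over 58 s, if anything falls off the work surface, if the arm or the gripper's body presses on something with over 40 N, if the wrist force passes 120 N, or if a joint passes its speed limit or range.

## Robot

A 6-joint arm with a two-finger parallel gripper is mounted at the origin on a cart in front of the work surface, level with it; the furniture and walls round the work are solid. World frame = base frame: x ahead of the robot, y to its left, z up, the work surface at z = 0. Lengths are in m, angles in rad, forces in N, time in s.
With the tool pointing down it reaches from about 0.325 to 0.85 m from the base axis. Payload 15.5 kg.
Tool frame: the origin (TCP) lies at the very end of the fingers, on their centre line; the grasp point (between the pads) lies robot.pinch_z behind it (robot.pinch_z is the distance from the TCP to the grasp point, in m); z points along the fingers, y is the line along which they close (so a half turn about z gives the same grasp; the last joint's range is limited). The gripper opens to 91 mm and grips with 3 to 60 N. Pads are 32 mm wide; open, the fingers measure 118 mm over their backs; the gripper's body (76 mm by 178 mm) begins 60 mm behind the grasp point.
Start: joints at [-1.28, 0.494, 1.345, -0, 1.302, -0.096], TCP at [0.235, -0.579, 0.214] pointing down, gripper open.
Joint ranges: [-2.91, 2.91], [-0.82, 2.16], [0.22, 2.67], [-1.22, 4.37], [0.12, 2.79], [-3.08, 3.08]. Speed limits (rad/s): [1.89, 1.89, 2.57, 3.01, 3.01, 3.01].

## Interface

Orientations are given as a rotation vector (axis times angle).
In Python, from plant import status, imaging, robot gives the robot as it stands.
- The arm moves only by the tool servo_tool, never from a script. Its argument "plan" is text: rows parted by semicolons, each of 6 numbers parted by spaces: the shift along the tool's x, y, z normalised to -1 to 1, where 1 is 80 cm, then the turn, a rotation vector about the tool's x, y, z normalised to -1 to 1, where 1 is 180 degrees. A call has 1 to 12 rows; each row is the pose to reach, as a shift and turn from the pose commanded when the call began, along the tool's axes at that moment, turning the shorter way round; what a row does not reach only later rows make up. A row lasts 1/10 s, in which the tool goes at most 50 mm and 8.59 degrees, less where a joint would pass 70% of its speed; a pose out of reach is approached as far as the arm can. A call with a number of a shift or a turn outside -1 to 1 is refused whole. A call with a gripper value outside its range is refused whole. "grip" is the gripper command: -1 is shut, 1 is fully open, values between are in proportion, set as the call begins (left out, the last holds). The fingers move at their own pace and stop on an object; "newtons" is the grip in N (left out, the last holds). Time passes only in rows, so rows that repeat a pose let the fingers close. It gives the time, the measured TCP pose, the force, the opening and the grip force at its end, in the units of the state.
- status.sense(): the state, without advancing time (a new reading comes with each control period).
- imaging.read_camera(name): name is "scene" or "top"; returns (picture, depth): 420x560x3 uint8, red, green, blue; 420x560 float32, m along the optical axis (not along the pixel's ray), 0 where there is no reading.
- imaging.camera_params(name): a dict with "fovy" (degrees; the focal length in pixels is half the picture's height over the tangent of half this angle, whatever the lens; pixels are square), "cx", "cy" (the principal point, pixels), "R" (3x3) and "t" (3): a world point X has camera coordinates R X + t. Camera axes: x right, y down, z forward; pixel columns grow to the right and rows downward; lengths in m; the calibration is good to about 2 mm. A picture is of the moment at which its call begins. camera_params takes no time and is no camera call.
- robot.hand_in(): hands the job in; it is judged then, once.
The state is a dict: "time": time; "q": joint angles; "qvel": joint speeds; "joint_torque": joint torques, N m; "tcp_pos": TCP position; "tool_rot": TCP orientation; "force": force on the tool from outside, world axes, zero at the start; "torque": the same for the moment, N m; "grip_width": opening from 0.0 (shut) to 1.0 (fully open); "gripper_force": force on a finger pad.
Only numpy, scipy, OpenCV 4.12 (cv2) and the standard library are available. Lean on these libraries where they do the work, as an engineer would, in place of code of your own. Each camera call takes 0.05 s, during which the arm holds its last target. There are 200 camera calls.

## Working session

There is one attempt and no reset: what is moved stays moved. The work goes in short steps, Python scripts to look and compute and a tool call to move; the robot and the scene stay as the last step left them, time stands still between calls to the robot, and variables do not carry over. Pictures are saved under pics/ and viewed, at most 10 in all, crops included, and the job is handed in when it is done.

Besides the shell and the picture viewer there is one more tool, called after "Call:" as name(argument=value, ...) on one line, values as JSON. servo_tool: Moves the arm, as the interface text tells. Its arguments: {"type":"object","properties":{"plan":{"type":"string"},"grip":{"type":"number"},"newtons":{"type":"number"}},"required":["plan"]}

```bash
mkdir -p pics
python3 - <<'E'
from plant import status, imaging, robot
import cv2,numpy as np,pickle
print(robot.pinch_z); print(status.sense())
d={}
for n in("scene","top"):
    p,z=imaging.read_camera(n);c=imaging.camera_params(n);d[n]=(p,z,c)
    cv2.imwrite(f"pics/{n}0.png",p[:,:,::-1]);print(n,c)
pickle.dump(d,open("d.pkl","wb"))
E
```

```text
0.0188
{'time': 0.0, 'q': array([-1.28050200e+00,  4.94181339e-01,  1.34612129e+00, -8.22615427e-06,
        1.30246963e+00, -9.55007490e-02]), 'qvel': array([-0.00245259,  0.00016954, -0.00019596,  0.00101284,  0.00097665,
        0.00071551]), 'joint_torque': array([-4.45754456e-03, -8.78826284e+01, -3.81866705e+01,  7.05136964e-02,
        5.33109158e-02, -6.02452565e-05]), 'tcp_pos': array([ 0.23507992, -0.57871096,  0.21334273]), 'tool_rot': array([-3.08217303e+00, -6.02032742e-01,  1.92509814e-04]), 'force': array([ 0.46681972, -0.94089768,  0.08982904]), 'torque': array([ 0.02068111, -0.0252951 ,  0.05245656]), 'gripper_force': 0.0, 'grip_width': 0.9985268116975574}
scene {'fovy': 43.359678847578685, 'cx': 281.5853228191373, 'cy': 212.44832430115378, 'R': array([[-0.62329497, -0.78197659, -0.0039981 ],
       [-0.44379963,  0.35794249, -0.82153458],
       [ 0.6438519 , -0.51028402, -0.57014467]]), 't': array([0.17705164, 0.36888697, 1.08066912])}
top {'fovy': 52.12434358727883, 'cx': 269.9151196516462, 'cy': 209.43746776812213, 'R': array([[ 0.00256264, -0.99996014,  0.00855331],
       [-0.98823924, -0.00384017, -0.15286745],
       [ 0.1528942 , -0.00806098, -0.98820969]]), 't': array([-0.1987543 ,  0.54827394,  0.89698099])}
```

View pics/scene0.png

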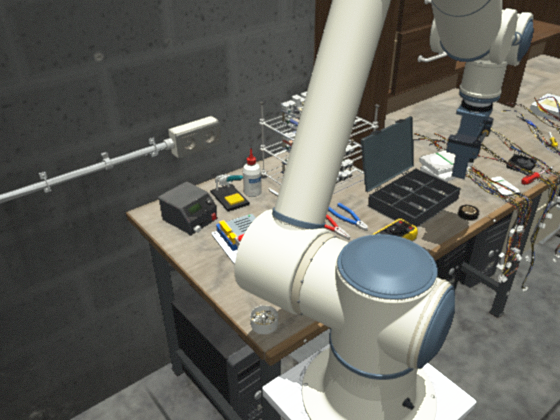

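View pics/top0.png

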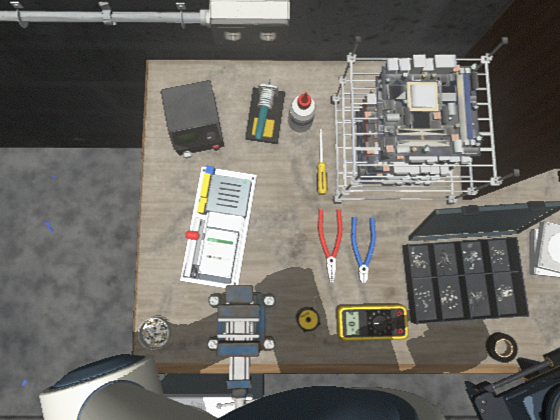

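The top view shows the dock at about (220,226) with its hood at the top. The yellow keeper and post are near (207,190), the red handle is at (192,236), and an unknown blue and silver object sits at (240,320). Next I'll measure these.

```bash
cat > h.py <<'E'
import numpy as np,cv2
def f(c): return 210/np.tan(np.radians(c["fovy"]/2))
def pts(z,c):
    v,u=np.mgrid[:420,:560]
    X=np.stack([(u-c["cx"])/f(c)*z,(v-c["cy"])/f(c)*z,z],-1)
    return (X-c["t"])@c["R"]
def ray(u,v,h,c):
    d=c["R"].T@np.array([(u-c["cx"])/f(c),(v-c["cy"])/f(c),1]);o=-c["R"].T@c["t"]
    return o+d*(h-o[2])/d[2]
E
python3 - <<'E'
import pickle;from h import *
p,z,c=pickle.load(open("d.pkl","rb"))["top"]
P=pts(z,c);hsv=cv2.cvtColor(p,cv2.COLOR_RGB2HSV)
H,S,V=[hsv[...,i].astype(int) for i in range(3)]
roi=np.zeros((420,560),bool);roi[160:292,175:262]=1
red=roi&((H<8)|(H>172))&(S>150)&(V>90)
yel=roi&(H>20)&(H<34)&(S>140)&(V>100)
blue=roi&(H>100)&(H<125)&(S>140)
for n,m in(("red",red),("yel",yel),("blue",blue)):
    v,u=np.nonzero(m);print(n,m.sum(),u.mean(),v.mean(),u.min(),u.max(),v.min(),v.max(),np.median(P[m],0),np.percentile(P[m][:,2],[5,50,95]))
# plate: height 5-15mm in roi
pl=roi&(abs(P[...,2]-.010)<.003)
pl=roi&(P[...,2]>.006)&(z>0)
r=cv2.minAreaRect(np.argwhere(pl)[:,::-1].astype(np.float32));print(r,cv2.boxPoints(r))
q=P[pl][:,:2].astype(np.float32);r=cv2.minAreaRect(q);print(r,cv2.boxPoints(r))
print("thing",P[290:350:10,240])
print("thing",P[300,200:285:10].round(3))
b=p[150:300,165:275,::-1];cv2.imwrite("pics/crop0.png",cv2.resize(b,None,fx=4,fy=4,interpolation=cv2.INTER_CUBIC))
E
```

```text
red 74 191.71621621621622 234.71621621621622 186 198 231 238 [ 0.48719337 -0.03797928  0.09900027] [0.09562072 0.09900027 0.1023251 ]
yel 235 203.73617021276596 192.58297872340427 198 209 174 212 [ 0.58408338 -0.05318563  0.05684215] [0.04158125 0.05684215 0.05984238]
blue 44 209.79545454545453 169.38636363636363 206 213 166 173 [ 0.6406357  -0.06259077  0.03533673] [0.0322236  0.03533673 0.03898099]
((222.17071533203125, 228.96340942382812), (72.9952392578125, 122.68942260742188), 6.340191841125488) [[179.12195 285.90244]
 [192.67072 163.96341]
 [265.21948 172.02438]
 [251.67072 293.9634 ]]
((0.5114426612854004, -0.09873631596565247), (0.16479286551475525, 0.26628386974334717), 81.3706283569336) [[ 0.36744502 -0.16022308]
 [ 0.6307144  -0.2001769 ]
 [ 0.65544033 -0.03724955]
 [ 0.3921709   0.00270426]]
thing [[ 0.37739408 -0.13765604  0.1070356 ]
 [ 0.35793467 -0.13784571  0.10591817]
 [ 0.339623   -0.13885365  0.11863022]
 [ 0.32055943 -0.13898985  0.11671216]
 [ 0.29695042 -0.13689795  0.07682568]
 [ 0.27856692 -0.13762334  0.08483343]]
thing [[ 0.352 -0.043 -0.002]
 [ 0.353 -0.068  0.02 ]
 [ 0.353 -0.089  0.015]
 [ 0.358 -0.118  0.108]
 [ 0.358 -0.138  0.106]
 [ 0.358 -0.158  0.106]
 [ 0.353 -0.176  0.013]
 [ 0.354 -0.198  0.028]
 [ 0.352 -0.22  -0.003]]
```

View pics/crop0.png

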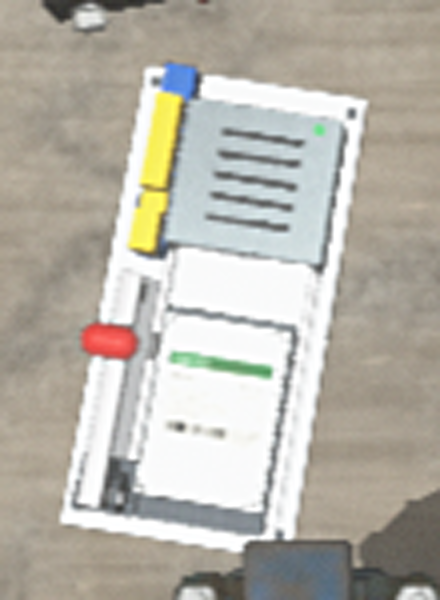

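The crop shows the plate corners at about (148,67), (367,100), (62,522) and (295,548). The red handle is at (109,341), and the notch is the gap in the yellow strip at about (150,191).

Run:
```python
import pickle;from h import *
p,z,c=pickle.load(open("d.pkl","rb"))["top"]
w=lambda x,y,h:ray(165+(x-1.5)/4,150+(y-1.5)/4,h,c)
C=np.array([w(*k,.01) for k in((148,67),(367,100),(62,522),(295,548))]);print(C.round(4))
m=np.array([[132+12,64],[144,-64],[-120,64],[-120,-64]])/1000.
# rigid fit
A=m-m.mean(0);B=C[:,:2]-C[:,:2].mean(0)
yaw=np.arctan2((A[:,0]*B[:,1]-A[:,1]*B[:,0]).sum(),(A*B).sum())
R=np.array([[np.cos(yaw),-np.sin(yaw)],[np.sin(yaw),np.cos(yaw)]])
o=C[:,:2].mean(0)-R@m.mean(0);print("yaw",yaw,"o",o,"res",C[:,:2]-(m@R.T+o))
for n,xy,h in(("handle",(109,341),.096),("notch",(150,191),.058),("keepernear",(145,252),.058),("keeperfar",(165,92),.058)):
    X=w(*xy,h);print(n,X,"dock",R.T@(X[:2]-o))
print("handle pred",o+R@[-.022,.042], "hinge",o+R@[-.1,.042])
```

```text
[[ 6.536e-01 -4.000e-02  1.000e-02]
 [ 6.347e-01 -1.660e-01  1.000e-02]
 [ 3.954e-01  5.000e-04  1.000e-02]
 [ 3.816e-01 -1.282e-01  1.000e-02]]
yaw -0.14715166528131637 o [ 0.50446424 -0.08164476] res [[-2.68465290e-03 -5.13511147e-04]
 [-2.77723152e-03  9.41736073e-05]
 [ 2.56756296e-04  1.23364321e-03]
 [ 5.20512813e-03 -8.14305674e-04]]
handle [ 0.48752276 -0.03729875  0.096     ] dock [-0.02326045  0.04138278]
notch [ 0.57239114 -0.05034719  0.058     ] dock [0.06260391 0.04091886]
keepernear [ 0.53908607 -0.04855319  0.058     ] dock [0.02939574 0.03781023]
keeperfar [ 0.62725299 -0.05704885  0.058     ] dock [0.11785546 0.04233353]
handle pred [ 0.48886009 -0.036873  ] hinge [ 0.41170305 -0.02543655]
```

Call:
servo_tool(plan="0 0 -0.06 0 0 0; 0.1 -0.09 -0.11 0 0 0.03; 0.548 -0.5085 -0.1125 0 0 0.17; 0.548 -0.5085 -0.1125 0 0 0.17; 0.548 -0.5085 -0.1125 0 0 0.17; 0.548 -0.5085 -0.1125 0 0 0.17; 0.548 -0.5085 -0.1125 0 0 0.17; 0.548 -0.5085 -0.1125 0 0 0.17; 0.548 -0.5085 -0.1125 0 0 0.17; 0.548 -0.5085 -0.1125 0 0 0.17; 0.548 -0.5085 -0.1125 0 0 0.17; 0.548 -0.5085 -0.1125 0 0 0.17", grip=1)

```text
time: 1.3
tcp_pos: [0.4643, -0.0873, 0.3014]
tool_rot: [3.133, -0.233, -0.0]
force: [1.6, 0.3, 0.7]
grip_width: 0.999
gripper_force: 0.0
```

```bash
cat > mv.py <<'E'
# world target (x y z yaw) -> normalised tool shift/turn from measured pose
import sys;from plant import status;import numpy as np
from scipy.spatial.transform import Rotation as R
s=status.sense();x,y,z,w=map(float,sys.argv[1:5])
T=R.from_rotvec(s["tool_rot"]);G=R.from_euler("z",w)*R.from_euler("x",np.pi)
print("t",s["time"],"tcp",s["tcp_pos"].round(4),"F",s["force"].round(2),"q6",s["q"][5].round(2))
print((T.inv().apply(np.array([x,y,z])-s["tcp_pos"])/.8).round(4),((T.inv()*G).as_rotvec()/np.pi).round(4))
E
python3 mv.py 0.488 -0.0372 0.17 -0.147
```

```text
t 1.3 tcp [ 0.4643 -0.0873  0.3014] F [1.6  0.35 0.74] q6 1.41
[ 0.02   -0.0663  0.1643] [ 0.      0.     -0.0004]
```

Call:
servo_tool(plan="0.02 -0.0663 0.06 0 0 0; 0.02 -0.0663 0.164 0 0 0; 0.02 -0.0663 0.164 0 0 0; 0.02 -0.0663 0.164 0 0 0; 0.02 -0.0663 0.164 0 0 0; 0.02 -0.0663 0.164 0 0 0")

```text
time: 1.9
tcp_pos: [0.4889, -0.0401, 0.1724]
tool_rot: [3.132, -0.233, 0.005]
force: [0.4, -0.7, -0.2]
grip_width: 1.0
gripper_force: 0.0
```

```bash
python3 mv.py 0.488 -0.0372 0.079 -0.147
python3 - <<'E'
from plant import imaging;import cv2,numpy as np
from h import *
a,_=imaging.read_camera("top");b,_=imaging.read_camera("scene")
k=lambda p,y,x:cv2.resize(p[y:y+150,x:x+100,::-1],None,fx=4,fy=4,interpolation=cv2.INTER_CUBIC)
cv2.imwrite("pics/c1.png",np.hstack([k(a,150,165),k(b,170,190)]))
E
```

```text
t 1.9 tcp [ 0.4889 -0.0401  0.1724] F [ 0.44 -0.65 -0.21] q6 1.52
[-0.002  -0.0034  0.1168] [ 0.0001 -0.0009 -0.0006]
```

View pics/c1.png

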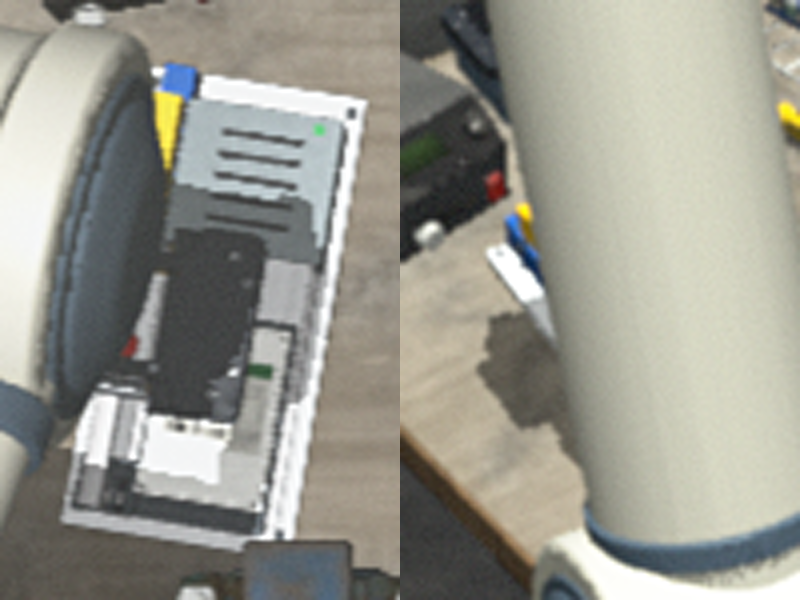

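The wrist hides the handle in both views. Only a red sliver at about (130,346) shows, and it agrees with the measured position, so I'll go down in stages.

Call:
servo_tool(plan="0 0 0.05 0 0 0; 0 0 0.05 0 0 0; 0 0 0.05 0 0 0; 0 0 0.05 0 0 0")

```text
time: 2.4
tcp_pos: [0.4885, -0.0396, 0.1318]
tool_rot: [3.133, -0.233, 0.003]
force: [-0.0, -0.9, 0.7]
grip_width: 0.997
gripper_force: 0.0
```

```bash
python3 mv.py 0.488 -0.0372 0.079 -0.147
```

```text
t 2.4 tcp [ 0.4885 -0.0396  0.1318] F [-0.01 -0.87  0.67] q6 1.52
[-0.0012 -0.0028  0.066 ] [ 0.     -0.0006 -0.0005]
```

Call:
servo_tool(plan="-0.001 -0.0025 0.03 0 0 0; -0.001 -0.0025 0.066 0 0 0; -0.001 -0.0025 0.066 0 0 0; -0.001 -0.0025 0.066 0 0 0; -0.001 -0.0025 0.066 0 0 0")

```text
time: 2.9
tcp_pos: [0.4881, -0.0374, 0.079]
tool_rot: [3.133, -0.233, 0.003]
force: [-0.0, 0.6, -0.1]
grip_width: 0.996
gripper_force: 0.0
```

Call:
servo_tool(plan="0 0 0 0 0 0; 0 0 0 0 0 0; 0 0 0 0 0 0; 0 0 0 0 0 0; 0 0 0 0 0 0; 0 0 0 0 0 0; 0 0 0 0 0 0; 0 0 0 0 0 0", grip=-1, newtons=15)

```text
time: 3.7
tcp_pos: [0.4872, -0.0371, 0.0773]
tool_rot: [-3.133, 0.233, 0.0]
force: [0.6, 5.6, 1.0]
grip_width: 0.329
gripper_force: 3.1
```

Call:
servo_tool(plan="0 0 0 0 0 0; 0 0 0 0 0 0; 0 0 0 0 0 0; 0 0 0 0 0 0")

```text
time: 4.1
tcp_pos: [0.4873, -0.0367, 0.0774]
tool_rot: [-3.132, 0.233, -0.0]
force: [0.7, 5.9, -0.0]
grip_width: 0.312
gripper_force: 15.0
```

Call:
servo_tool(plan="-0.002 -0.0008 -0.003 0 0 0; -0.004 -0.0008 -0.006 0 0 0; -0.0057 -0.0008 -0.0085 0 0 0; -0.008 -0.0008 -0.0113 0 0 0; -0.01 -0.0008 -0.0138 0 0 0; -0.0123 -0.0008 -0.0165 0 0 0; -0.0123 -0.0008 -0.0165 0 0 0; -0.0123 -0.0008 -0.0165 0 0 0; -0.0123 -0.0008 -0.0165 0 0 0")

```text
time: 5.0
tcp_pos: [0.4776, -0.0351, 0.0905]
tool_rot: [-3.133, 0.233, 0.0]
force: [0.7, 0.8, -2.3]
grip_width: 0.31
gripper_force: 15.0
```

```bash
cat > st.py <<'E'
# tcp and force in dock axes, relative to the gripped level pose
from plant import status;import numpy as np
s=status.sense();w=-.147;R=np.array([[np.cos(w),np.sin(w),0],[-np.sin(w),np.cos(w),0],[0,0,1]])
print(s["time"],"d mm",(R@(s["tcp_pos"]-[.4873,-.0367,.0774])*1e3).round(2),"F dock",(R@s["force"]).round(2),"grip",s["gripper_force"],s["grip_width"])
E
python3 st.py
```

```text
5.0 d mm [-9.85  0.19 13.1 ] F dock [ 0.61  0.9  -2.31] grip 14.999864101409912 0.3101912071774185
```

Call:
servo_tool(plan="0.004 0 0 0 0 0; 0.008 0 0 0 0 0; 0.012 0 0 0 0 0; 0.016 0 0 0 0 0; 0.02 0 0 0 0 0; 0.024 0 0 0 0 0; 0.028 0 0 0 0 0; 0.033 0 0 0 0 0; 0.038 0 0 0 0 0; 0.043 0 0 0 0 0; 0.0475 0 0 0 0 0; 0.0475 0 0 0 0 0")

```text
time: 6.2
tcp_pos: [0.5145, -0.0408, 0.0899]
tool_rot: [3.133, -0.233, -0.004]
force: [-5.1, -0.9, -5.6]
grip_width: 0.313
gripper_force: 15.0
```

```bash
python3 st.py
```

```text
6.2 d mm [27.53 -0.05 12.51] F dock [-4.95 -1.68 -5.61] grip 14.999515861272812 0.3125885575488392
```

Call:
servo_tool(plan="0.001 0 0.001 0 0 0; 0.002 0 0.002 0 0 0; 0.003 0 0.003 0 0 0; 0.003 0 0.003 0 0 0; 0.003 0 0.003 0 0 0")

```text
time: 6.7
tcp_pos: [0.5166, -0.0411, 0.0876]
tool_rot: [3.133, -0.233, -0.004]
force: [-6.4, -0.2, -6.1]
grip_width: 0.311
gripper_force: 15.0
```

```bash
python3 st.py
```

```text
6.7 d mm [29.67 -0.08 10.18] F dock [-6.29 -1.17 -6.07] grip 14.999430924654007 0.31050476039762653
```

Call:
servo_tool(plan="0.0007 0 0.0007 0 0 0; 0.0014 0 0.0014 0 0 0; 0.0021 0 0.002 0 0 0; 0.0021 0 0.002 0 0 0")

```text
time: 7.1
tcp_pos: [0.5184, -0.0414, 0.086]
tool_rot: [3.133, -0.233, -0.004]
force: [-5.6, -0.5, -4.2]
grip_width: 0.314
gripper_force: 15.0
```

```bash
python3 st.py
```

```text
7.1 d mm [31.41 -0.08  8.62] F dock [-5.48 -1.35 -4.19] grip 14.999646842479706 0.31374578028946243
```

Call:
servo_tool(plan="0.0004 0 0.0006 0 0 0; 0.0006 0 0.0012 0 0 0; 0.0006 0 0.0012 0 0 0")

```text
time: 7.4
tcp_pos: [0.5193, -0.0415, 0.0857]
tool_rot: [3.133, -0.233, -0.001]
force: [-5.7, -0.6, 6.3]
grip_width: 0.312
gripper_force: 15.0
```

```bash
python3 st.py
```

```text
7.4 d mm [32.4  -0.07  8.28] F dock [-5.57 -1.45  6.31] grip 15.000519454479218 0.31212732630259765
```

Call:
servo_tool(plan="0.001 0 -0.0004 0 0 0; 0.002 0 -0.0004 0 0 0; 0.003 0 -0.0004 0 0 0; 0.004 0 -0.0004 0 0 0; 0.005 0 -0.0004 0 0 0; 0.006 0 -0.0004 0 0 0; 0.006 0 -0.0004 0 0 0")

```text
time: 8.1
tcp_pos: [0.5239, -0.0422, 0.0858]
tool_rot: [3.133, -0.233, -0.002]
force: [-5.5, -0.8, 2.4]
grip_width: 0.312
gripper_force: 15.0
```

```bash
python3 st.py
```

```text
8.1 d mm [37.05 -0.12  8.39] F dock [-5.28 -1.62  2.38] grip 15.000105947256088 0.3119914650674052
```

Travel is about 42.4 mm. I'll creep on in small steps.

Call:
servo_tool(plan="0.0008 0 0 0 0 0; 0.0016 0 0 0 0 0; 0.0024 0 0 0 0 0; 0.0024 0 0 0 0 0")

```text
time: 8.5
tcp_pos: [0.5258, -0.0425, 0.0858]
tool_rot: [3.133, -0.232, -0.002]
force: [-6.5, -0.7, 1.5]
grip_width: 0.314
gripper_force: 15.0
```

Call:
servo_tool(plan="0.0008 0 0 0 0 0; 0.0016 0 0 0 0 0; 0.0024 0 0 0 0 0; 0.0024 0 0 0 0 0")

```text
time: 8.9
tcp_pos: [0.5276, -0.0428, 0.0858]
tool_rot: [3.133, -0.233, -0.002]
force: [-6.8, -1.5, 1.9]
grip_width: 0.311
gripper_force: 15.0
```

Call:
servo_tool(plan="0.0006 0 0 0 0 0; 0.0012 0 0 0 0 0; 0.0016 0 0 0 0 0; 0.0016 0 0 0 0 0")

```text
time: 9.3
tcp_pos: [0.5288, -0.043, 0.0858]
tool_rot: [3.133, -0.233, -0.003]
force: [-6.3, -1.6, 2.7]
grip_width: 0.312
gripper_force: 15.0
```

Call:
servo_tool(plan="0.0006 0 0 0 0 0; 0.0012 0 0 0 0 0; 0.0016 0 0 0 0 0; 0.0016 0 0 0 0 0")

```text
time: 9.7
tcp_pos: [0.5301, -0.0432, 0.0857]
tool_rot: [3.133, -0.232, -0.003]
force: [-6.1, -0.8, 0.4]
grip_width: 0.315
gripper_force: 15.0
```

```bash
python3 st.py
```

```text
9.7 d mm [43.25 -0.18  8.29] F dock [-5.89 -1.68  0.41] grip 15.000045150518417 0.31477653199326733
```

Call:
servo_tool(plan="0.0006 0 0.0003 0 0 0; 0.0012 0 0.0003 0 0 0; 0.0014 0 0.0003 0 0 0; 0.0014 0 0.0003 0 0 0")

```text
time: 10.1
tcp_pos: [0.531, -0.0433, 0.0851]
tool_rot: [3.133, -0.233, -0.004]
force: [-5.4, -1.7, -5.3]
grip_width: 0.316
gripper_force: 15.0
```

Call:
servo_tool(plan="0.0006 0 0 0 0 0; 0.0012 0 0 0 0 0; 0.0014 0 0 0 0 0; 0.0014 0 0 0 0 0")

```text
time: 10.5
tcp_pos: [0.5319, -0.0435, 0.0851]
tool_rot: [3.133, -0.233, -0.004]
force: [-6.7, -2.4, -6.6]
grip_width: 0.312
gripper_force: 15.0
```

The tooth has dropped into the notch: Fz fell to about -6 N and the TCP is 0.7 mm lower. Next I'll lower it along the arc.

Call:
servo_tool(plan="0.0006 0 0.001 0 0 0; 0.0012 0 0.002 0 0 0; 0.0018 0 0.003 0 0 0; 0.0024 0 0.004 0 0 0; 0.0024 0 0.004 0 0 0")

```text
time: 11.0
tcp_pos: [0.5341, -0.0438, 0.0819]
tool_rot: [3.133, -0.233, -0.003]
force: [-6.5, -2.2, -4.4]
grip_width: 0.312
gripper_force: 15.0
```

```bash
python3 st.py
```

```text
11.0 d mm [47.34 -0.2   4.51] F dock [-6.1  -3.11 -4.42] grip 14.99967947602272 0.3115831443204207
```

Call:
servo_tool(plan="0.0007 0 0.001 0 0 0; 0.0014 0 0.002 0 0 0; 0.002 0 0.003 0 0 0; 0.0027 0 0.004 0 0 0; 0.003 0 0.0047 0 0 0; 0.003 0 0.0047 0 0 0; 0.003 0 0.0047 0 0 0")

```text
time: 11.7
tcp_pos: [0.5365, -0.0442, 0.0783]
tool_rot: [3.133, -0.233, -0.003]
force: [-5.2, -1.0, -3.6]
grip_width: 0.311
gripper_force: 15.0
```

```bash
python3 st.py
```

```text
11.7 d mm [49.74 -0.19  0.86] F dock [-5.02 -1.76 -3.65] grip 14.999645054340363 0.31061140416928557
```

Call:
servo_tool(plan="0 0 0.0006 0 0 0; 0 0 0.0011 0 0 0; -0.001 0 0.0011 0 0 0; -0.002 0 0.0011 0 0 0; -0.003 0 0.0011 0 0 0; -0.003 0 0.0011 0 0 0")

```text
time: 12.3
tcp_pos: [0.5351, -0.0439, 0.0778]
tool_rot: [3.133, -0.233, 0.0]
force: [-1.7, -4.8, -2.6]
grip_width: 0.316
gripper_force: 15.0
```

```bash
python3 st.py
```

```text
12.3 d mm [48.35 -0.16  0.43] F dock [-0.94 -5.01 -2.57] grip 14.999825656414032 0.31614611752876914
```

The notch wall is now taking the spring load, so I'll release.

Call:
servo_tool(plan="0 0 0 0 0 0; 0 0 0 0 0 0; 0 0 0 0 0 0; 0 0 0 0 0 0; 0 0 0 0 0 0; 0 0 0 0 0 0; 0 0 0 0 0 0; 0 0 0 0 0 0", grip=1)

```text
time: 13.1
tcp_pos: [0.5348, -0.0436, 0.0778]
tool_rot: [-3.133, 0.233, 0.0]
force: [-0.2, -0.0, -0.5]
grip_width: 0.98
gripper_force: 0.0
```

Call:
servo_tool(plan="0 0 -0.03 0 0 0; 0 0 -0.08 0 0 0; 0 0 -0.13 0 0 0; 0 -0.1 -0.2 0 0 0; 0 0.2 -0.2 0 0 0; 0 0.4 -0.2 0 0 0; 0 0.4 -0.2 0 0 0; 0 0.4 -0.2 0 0 0; 0 0.4 -0.2 0 0 0; 0 0.4 -0.2 0 0 0; 0 0.4 -0.2 0 0 0; 0 0.4 -0.2 0 0 0")

```text
time: 14.3
tcp_pos: [0.4865, -0.3649, 0.238]
tool_rot: [3.131, -0.238, 0.001]
force: [-0.2, 0.0, 0.4]
grip_width: 1.001
gripper_force: 0.0
```

Run:
```python
from plant import imaging,status;import cv2
p,z=imaging.read_camera("top");c=imaging.camera_params("top")
from h import *
cv2.imwrite("pics/c2.png",cv2.resize(p[150:300,165:275,::-1],None,fx=4,fy=4,interpolation=cv2.INTER_CUBIC))
hsv=cv2.cvtColor(p,cv2.COLOR_RGB2HSV);H,S=hsv[...,0],hsv[...,1]
m=((H<8)|(H>172))&(S>150);m[:150]=0;m[300:]=0;m[:,:175]=0;m[:,262:]=0
v,u=np.nonzero(m);print(u.mean(),v.mean(),pts(z,c)[m].mean(0),status.sense()["time"])
```

```text
196.15662650602408 211.6265060240964 [ 0.53514902 -0.04511002  0.09877633] 14.35
```

View pics/c2.png

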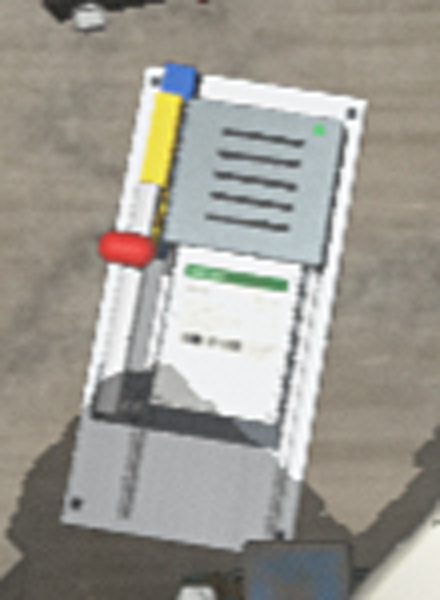

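The picture shows the sled held in with the handle at (127,248). That is 48 mm further in than at the start and at the same height, so the bar is level in the notch.

```bash
python3 -c "
from plant import robot;print(robot.hand_in())"
```

```text
the job is handed in; nothing more can be done
None
```

I handed the job in at about 14 s of the 58 s: the sled is latched in at about 48 mm travel, the bar sits level in the keeper's notch, and the gripper is open and clear; the judge's verdict was not shown.

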